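# Tip a brass panel up on edge against the angle plate

## Robot

A 7-joint arm with a two-finger parallel gripper is mounted at the origin on the work surface. World frame = base frame: x ahead of the robot, y to its left, z up, the work surface at z = 0. Lengths are in m, angles in degrees, forces in N, time in s.
With the tool pointing down it reaches from about 0.35 to 0.775 m from the base axis. Payload 3.1 kg.
Tool frame: the origin (TCP) lies at the very end of the fingers, on their centre line; the grasp point (between the pads) lies 19 mm behind it; z points along the fingers, y is the line along which they close (so a half turn about z gives the same grasp; the last joint's range is limited). The gripper opens to 85 mm and grips with 20 to 120 N. Pads are 22 mm wide; open, the fingers measure 114 mm over their backs; the gripper's body (76 mm by 85 mm) begins 54 mm behind the grasp point. The pads swing forward as they close: fully open they stand 13 mm farther back than shut.
Start: joints at [-71.66, 17.813, 0.802, 86.603, -0.252, 75.585, -1.558], TCP at [0.195, 0.514, 0.231] pointing down, gripper open.
Joint ranges: [-154.91, 154.91], [-16.99, 109.72], [-72.82, 74.43], [7.12, 147.25], [-82.49, 262.49], [11.32, 116.49], [-174.64, 174.64]. Speed limits (degrees/s): [159.86, 159.86, 180, 180, 180, 180, 180].

## Interface

Orientations are given as a 3x3 rotation matrix whose columns are the frame's x, y, z axes.
In Python, from rig import ctrl, read_camera gives the robot as it stands. The module is installed in compiled form; this text tells all that it offers.
- The arm moves only by the tool move_arm, never from a script. Its argument "increments" is one flat list of numbers, 7 for each row, row after row: the turn, a rotation vector about the tool's x, y, z each as a share of pi rad, from -1 to 1, then the shift along the tool's x, y, z each as a share of 0.1 m, from -1 to 1, then the opening, from 0 (shut) to 1 (fully open). A call has exactly 5 rows; each row is the pose to reach, as a shift and turn from the pose commanded when the call began, along the tool's axes at that moment, turning the shorter way round; what a row does not reach only later rows make up. A row lasts 1/10 s, in which the tool goes at most 50 mm and 8.59 degrees, less where a joint would pass 70% of its speed; a pose out of reach is approached as far as the arm can. A call with a number of a shift or a turn outside -1 to 1 is refused whole. A call with a gripper value outside its range is refused whole. The fingers move at their own pace and stop on an object; "grip_force" is the grip in N (left out, the last holds). Time passes only in rows, so rows that repeat a pose let the fingers close, or fill a call up. It gives the time, the measured TCP pose, the force, the opening and the grip force at its end, in the units of the state.
- ctrl.get_obs(): the state, without advancing time (a new reading comes with each control period).
- read_camera(name): name is "scene" or "top" or "wrist"; returns a dict with "frame" (420x560x3 uint8, blue, green, red), "depth" (420x560 float32, m along the optical axis (not along the pixel's ray), 0 where there is no reading), "intrinsics" (3x3 intrinsics, pixels), "T" (4x4, takes a point from camera to world coordinates); the wrist camera has in their place "tool_from_camera" (4x4, takes a point from camera to tool coordinates, whose origin is the TCP and whose axes are the flange's). Camera axes: x right, y down, z forward; pixel columns grow to the right and rows downward; lengths in m; the calibration is good to about 2 mm. A picture is of the moment at which its call begins: read the wrist's pose just before it.
- ctrl.close_job(): hands the job in; it is judged then, once.
The state is a dict: "clock": time; "joints": joint angles; "qd": joint speeds; "joint_torque": joint torques, N m; "ee_pos": TCP position; "orientation": TCP orientation; "wrist_force": force on the tool from outside, world axes, zero at the start; "torque": the same for the moment, N m; "gripper_width": opening from 0.0 (shut) to 1.0 (fully open); "grasp_force": force on a finger pad.
Only numpy, scipy, OpenCV 4.12 (cv2) and the standard library are available. Lean on these libraries where they do the work, as an engineer would, in place of code of your own. Each camera call takes 0.05 s, during which the arm holds its last target. There are 200 camera calls.

## Task

A pierced brass panel lies flat on the marking-out slab with its stepped crown sticking out over the slab's right-hand edge, a little short of the angle plate. Tip it up onto its long straight foot, keeping the foot down on the slab instead of picking the panel up, press it firmly home so that it seats flat against the plain face of the angle plate, and leave it standing there by itself, ready for scribing. Never let it drop or slam, and do not shift the loose angle plate or disturb the other tools.

Things in the scene. Friction and masses are not known exactly. Their poses are not given: they have to be found in the camera images.
- panel: Pierced brass panel, 0.55 to 0.9 kg, 8 mm thick, 110 mm from foot to crown, 135 mm wide; stepped in to 95 mm over the last 20 mm at the crown. Five slots 10 mm wide at x = -13 to 23 mm. Origin at the centre of its underside as it lies flat on the slab; x to the foot (towards the angle plate), z out of its upper face. Starts 11 to 21 mm short of the angle plate, up to 0.1 rad askew
- panel_foot (a point): Middle of the foot edge of the panel's upper face (panel frame 55, 0, 8 mm): the edge that meets the bottom of the angle plate's face when the panel stands. Standing free it topples if it leans back more than about 4 degrees
- panel_crown (a point): Middle of the crown edge of the panel's upper face (panel frame -55, 0, 8 mm): against the angle plate 110 mm above the slab when the panel stands. At the start the crown overhangs the slab's free edge by 32 to 50 mm (20 to 30 mm once the panel is pushed home against the angle plate), with free air below
- angle_plate: Cast-iron angle plate standing loose on the slab, 4.5 kg, held only by its weight: 20 to 32 N slides it; a firm press is 8 to 15 N. Upright wall 200 mm wide, 120 mm high, 14 mm thick, foot and webs behind (110 mm deep in all). Origin at the bottom centre of the wall's plain face, on the slab; x into the wall, to the robot's left (the face looks right), y along the face
- slab: Cast-iron marking-out slab, fixed: top plate 400 mm (y) x 250 mm (x) x 20 mm thick, its flat top 60 mm above the bench; below it the ribs stand back 44 mm from its long edges. Origin on the bench under the slab's centre; x points to the robot's left within 0.35 rad, so the free right-hand edge is at x = -125 mm. A handle at each y end (near and far) sticks out 28 mm
- height_gauge: Digital height gauge, 255 mm tall on a 100 x 60 mm base, 1.6 kg, loose on the slab beyond the angle plate; origin under the centre of its base. Leave alone
- try_square: Engineer's try square lying flat on the slab on the near side of the angle plate, 100 x 95 mm, 16 mm high; origin under its middle. Leave alone
- scriber: Steel scriber 128 mm long, 9 mm thick, lying near the far right corner of the slab; origin under its middle. Leave alone
- hammer: Hammer 260 mm long lying on the bench to the left; leave alone
- marker: Blue marker pen 136 mm long lying on the bench to the right; leave alone
- scroll: Flat scroll-shaped brass cut-out, 6 mm thick, about 115 mm long, lying on the bench to the right; leave alone
- vee_block: Iron vee block 70 x 54 x 44 mm on the bench to the left; leave alone
Not all that is in view belongs to the job. What is shaped like the panel but blue is not meant.

How it is judged:
By the outcome, as a careful person would: the job done as asked, in the order asked, and still so for the second after the job is handed in, with the robot touching nothing.
It also fails if it takes over 58 s, if anything falls off the work surface, if the arm or the gripper's body presses on something with over 40 N, if the wrist force passes 120 N, or if a joint passes its speed limit or range.

## Working session

There is one attempt and no reset: what is moved stays moved. The work goes in short steps, Python scripts to look and compute and a tool call to move; the robot and the scene stay as the last step left them, time stands still between calls to the robot, and variables do not carry over. Pictures are saved under pics/ and viewed, at most 10 in all, crops included, and the job is handed in when it is done.

Besides the shell and the picture viewer there is one more tool, called after "Call:" by a JSON object that holds its "op" and its "data". move_arm: Moves the arm, as the interface text tells. Shift numbers are shares of 0.1 m and turn numbers shares of pi rad, none past 1 either way. Its arguments: {"type":"object","properties":{"increments":{"type":"array","items":{"type":"number","minimum":-1,"maximum":1}},"grip_force":{"type":"number"}},"required":["increments"]}

```bash
mkdir -p pics; python3 - <<'E'
from rig import ctrl, read_camera
import cv2,numpy as np
o=ctrl.get_obs()
print(o)
for n in("top","scene"):
    c=read_camera(n); cv2.imwrite(f"pics/{n}0.png",c["frame"]); np.savez(f"{n}0.npz",**c); print(n,c["intrinsics"],c["T"])
E
```

```text
{'clock': 0.0, 'joints': array([-71.65916279,  17.8618194 ,   0.79952344,  86.69341133,
        -0.2508314 ,  75.5836813 ,  -1.55672611]), 'qd': array([ 0.02532344,  0.03243011,  0.04464945, -0.01157344,  0.11076074,
        0.03675106,  0.07279357]), 'joint_torque': array([-4.34463591e-04, -3.79916453e+01,  1.45803625e-01, -2.30587274e+01,
        1.22244662e-02,  1.36129049e-02,  9.06334634e-06]), 'ee_pos': array([0.19439779, 0.51370984, 0.2301975 ]), 'orientation': array([[-9.35310830e-01,  3.53826363e-01, -7.45560934e-04],
       [ 3.53827132e-01,  9.35308069e-01, -2.27499588e-03],
       [-1.07624362e-04, -2.39162798e-03, -9.99997134e-01]]), 'wrist_force': array([ 0.78030969, -0.01659451,  0.06416271]), 'torque': array([-0.02288766,  0.03223653,  0.00998627]), 'grasp_force': 0.0, 'gripper_width': 1.0039703426509963}
top [[502.67581139   0.         276.1831917 ]
 [  0.         502.67581139 201.14540397]
 [  0.           0.           1.        ]] [[-0.01790707 -0.99683085  0.07750865  0.48185438]
 [-0.99976233  0.01688771 -0.01378725 -0.03467708]
 [ 0.01243461 -0.07773712 -0.99689634  1.40992747]
 [ 0.          0.          0.          1.        ]]
scene [[424.06858506   0.         283.31704   ]
 [  0.         424.06858506 206.94719221]
 [  0.           0.           1.        ]] [[ 0.25453636  0.72197598 -0.64339873  1.29624631]
 [ 0.96701208 -0.18317689  0.17701374 -0.2271929 ]
 [ 0.00994389 -0.66723078 -0.74478467  0.90984607]
 [ 0.          0.          0.          1.        ]]
```

View pics/top0.png

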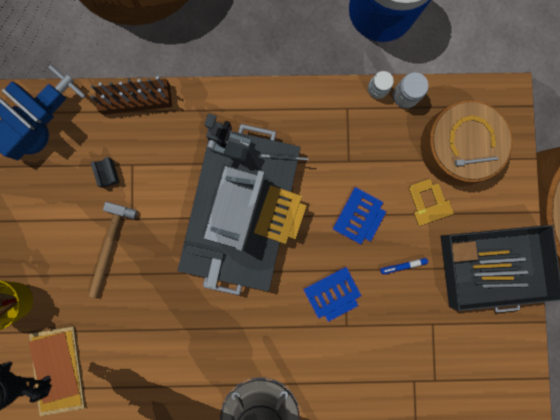

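View pics/scene0.png

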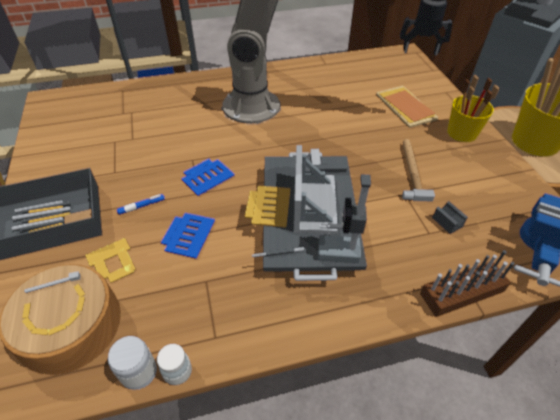

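The top view shows the slab at about (240,210), the brass panel at (283,215) with its crown over the right edge, and the angle plate at (235,208). The scriber is at (285,157) and the try square at (220,275). The scene view shows the same layout, with the panel at (265,205).

```bash
cat > h.py <<'E'
import numpy as np,cv2
def ray(c,uv,z):
    K=c["intrinsics"];T=c["T"];uv=np.atleast_2d(uv).astype(float)
    d=np.c_[(uv[:,0]-K[0,2])/K[0,0],(uv[:,1]-K[1,2])/K[1,1],np.ones(len(uv))]@T[:3,:3].T
    o=T[:3,3]; return o+d*((z-o[2])/d[:,2])[:,None]
def cloud(c):
    K=c["intrinsics"];T=c["T"];v,u=np.mgrid[:420,:560];d=c["depth"]
    p=np.stack([(u-K[0,2])/K[0,0]*d,(v-K[1,2])/K[1,1]*d,d],-1)
    return p@T[:3,:3].T+T[:3,3]
def brass(c):
    h=cv2.cvtColor(c["frame"],cv2.COLOR_BGR2HSV)
    return cv2.inRange(h,(15,140,120),(32,255,255))
E
python3 - <<'E'
from h import *
c=dict(np.load("top0.npz"));P=cloud(c)
m=brass(c);b=np.zeros_like(m);b[170:260,250:315]=255;m&=b
cs,_=cv2.findContours(m,cv2.RETR_EXTERNAL,cv2.CHAIN_APPROX_NONE);k=max(cs,key=cv2.contourArea)[:,0]
w=ray(c,k,0.068);print("panel area",len(k),"medz",np.median(P[...,2][m>0]))
r=cv2.minAreaRect((w[:,:2]*1000).astype(np.float32));print("panel rect",r,cv2.boxPoints(r))
ap=cv2.approxPolyDP(k.reshape(-1,1,2),2,True)[:,0];print(np.c_[ap,ray(c,ap,.068)[:,:2]*1000].round(0).tolist())
R=np.zeros(m.shape,bool);R[110:310,165:320]=1
s=R&(abs(P[...,2]-.06)<.004)&(m==0)
s8=cv2.morphologyEx(s.astype(np.uint8)*255,cv2.MORPH_OPEN,np.ones((3,3)))
q=P[s8>0][:,:2]*1000;r=cv2.minAreaRect(q.astype(np.float32));print("slab",np.median(P[s8>0][:,2]),r,cv2.boxPoints(r))
t=R&(abs(P[...,2]-.18)<.005);t8=t.astype(np.uint8);n,l,st,ce=cv2.connectedComponentsWithStats(t8)
for i in range(1,n):
    if st[i,4]>60:
        q=P[l==i][:,:2]*1000;r=cv2.minAreaRect(q.astype(np.float32));print("wall?",st[i],r,cv2.boxPoints(r).tolist())
big=cv2.resize(c["frame"][110:310,165:325],None,fx=3,fy=3,interpolation=cv2.INTER_CUBIC);cv2.imwrite("pics/crop.png",big)
E
```

```text
panel area 362 medz 0.06562538490616254
panel rect ((574.8037109375, -103.91893768310547), (99.52667999267578, 209.158203125), 72.31909942626953) [[ 460.05075  -119.569305]
 [ 659.3289   -183.09389 ]
 [ 689.55664   -88.26857 ]
 [ 490.2785    -24.743988]]
[[313.0, 170.0, 669.0, -154.0], [305.0, 171.0, 666.0, -132.0], [304.0, 176.0, 653.0, -129.0], [310.0, 177.0, 650.0, -145.0], [303.0, 181.0, 639.0, -126.0], [299.0, 195.0, 602.0, -115.0], [281.0, 189.0, 619.0, -67.0], [280.0, 194.0, 605.0, -64.0], [292.0, 200.0, 589.0, -96.0], [289.0, 202.0, 583.0, -88.0], [278.0, 199.0, 592.0, -58.0], [277.0, 202.0, 584.0, -55.0], [287.0, 205.0, 575.0, -82.0], [289.0, 209.0, 565.0, -87.0], [287.0, 211.0, 559.0, -82.0], [276.0, 207.0, 570.0, -52.0], [276.0, 211.0, 560.0, -52.0], [287.0, 216.0, 546.0, -81.0], [284.0, 219.0, 538.0, -73.0], [274.0, 215.0, 549.0, -47.0], [273.0, 219.0, 539.0, -44.0], [284.0, 224.0, 525.0, -73.0], [282.0, 227.0, 517.0, -68.0], [271.0, 224.0, 525.0, -38.0], [271.0, 228.0, 515.0, -38.0], [281.0, 233.0, 501.0, -65.0], [278.0, 235.0, 496.0, -56.0], [268.0, 232.0, 504.0, -30.0]
[... 345 characters left out ...]
0, 207.0, 569.0, -154.0], [314.0, 190.0, 614.0, -155.0], [311.0, 189.0, 617.0, -147.0], [314.0, 186.0, 625.0, -156.0], [314.0, 174.0, 658.0, -156.0], [310.0, 173.0, 661.0, -146.0]]
slab 0.05993340726943608 ((569.6884155273438, 45.12590789794922), (249.08253479003906, 399.4593811035156), 76.4307861328125) [[ 346.3139    -29.078522]
 [ 734.6232   -122.79961 ]
 [ 793.0629    119.33034 ]
 [ 404.7536    213.05142 ]]
wall? [237 171  27  80 458] ((556.725341796875, 13.646587371826172), (15.531108856201172, 199.96231079101562), 73.1476058959961) [[458.78662109375, 35.19977569580078], [650.1614990234375, -22.770721435546875], [654.6640625, -7.9066009521484375], [463.2891845703125, 50.06389617919922]]
```

View pics/crop.png

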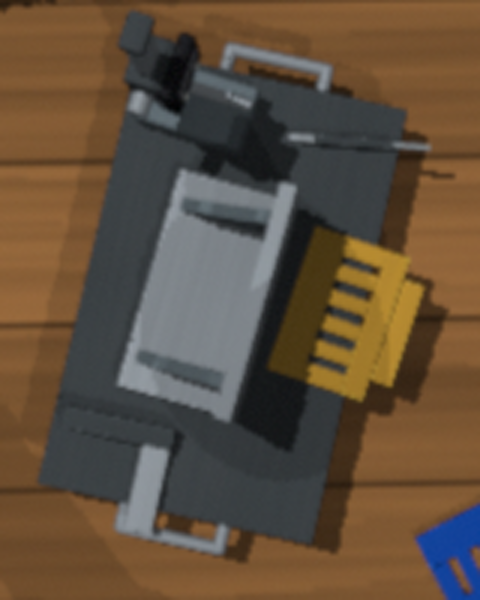

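```bash
python3 - <<'E'
from h import *
c=dict(np.load("top0.npz"));P=cloud(c)
h=cv2.cvtColor(c["frame"],cv2.COLOR_BGR2HSV)
m=cv2.inRange(h,(15,150,50),(32,255,255));m[~((P[...,2]>.057)&(P[...,2]<.075))]=0
b=np.zeros_like(m);b[170:260,250:315]=255;m&=b
m=cv2.morphologyEx(m,cv2.MORPH_CLOSE,np.ones((7,7)))
cs,_=cv2.findContours(m,cv2.RETR_EXTERNAL,cv2.CHAIN_APPROX_NONE);k=max(cs,key=cv2.contourArea)
r=cv2.minAreaRect((ray(c,k[:,0],.068)[:,:2]*1000).astype(np.float32));print("panel",r,cv2.boxPoints(r).tolist())
ap=cv2.approxPolyDP(k,2.5,True)[:,0];print(np.c_[ap,ray(c,ap,.068)[:,:2]*1000].round(0).tolist())
n=np.array([.29,.957]);t=np.array([.957,-.29]);f=np.array([554.7,7.])
for p in [r[0]]+cv2.boxPoints(r).tolist(): print("in plate frame n,t:",((np.array(p)-f)@n).round(1),((np.array(p)-f)@t).round(1))
# bench objects near wrist approach
q=(P[...,2]>.008)&(P[...,1]<-.13)&(P[...,1]>-.5)&(P[...,0]>.3)&(P[...,0]<.75)
nn,l,st,ce=cv2.connectedComponentsWithStats(q.astype(np.uint8))
for i in range(1,nn):
    if st[i,4]>30:
        z=P[l==i];print("obj",z.min(0).round(3),z.max(0).round(3))
E
```

```text
panel ((548.0877685546875, -65.88493347167969), (110.37429809570312, 135.07656860351562), 70.16149139404297) [[465.82879638671875, -94.87640380859375], [592.8889770507812, -140.71737670898438], [630.3467407226562, -36.893463134765625], [503.28656005859375, 8.947509765625]]
[[270.0, 186.0, 627.0, -37.0], [254.0, 232.0, 505.0, 7.0], [285.0, 243.0, 474.0, -75.0], [288.0, 238.0, 487.0, -83.0], [295.0, 238.0, 487.0, -102.0], [306.0, 206.0, 572.0, -133.0], [301.0, 203.0, 580.0, -120.0], [301.0, 196.0, 599.0, -120.0]]
in plate frame n,t: -71.7 14.8
in plate frame n,t: -123.3 -55.5
in plate frame n,t: -130.3 79.4
in plate frame n,t: -20.1 85.1
in plate frame n,t: -13.0 -49.8
obj [ 0.659 -0.5    0.009] [ 0.75  -0.465  0.095]
obj [ 0.604 -0.295  0.008] [ 0.624 -0.267  0.013]
obj [ 0.54  -0.302  0.008] [ 0.604 -0.252  0.015]
obj [ 0.473 -0.349  0.008] [ 0.607 -0.269  0.018]
obj [ 0.499 -0.253  0.008] [ 0.552 -0.222  0.018]
obj [ 0.481 -0.272  0.008] [ 0.504 -0.241  0.011]
obj [ 0.383 -0.469  0.008] [ 0.425 -0.34   0.024]
obj [ 0.301 -0.26   0.008] [ 0.391 -0.132  0.018]
obj [ 0.306 -0.275  0.008] [ 0.342 -0.225  0.016]
```

Call:
{"op": "move_arm", "data": {"increments": [0,0,0,0,0,-0.5,1,0,0,0,0,0,-1,1,0,0,0,0,-0.4,-1,0.8,0,0,0,-0.4,-0.7,-1,0.5,0,0,0,-0.6,-1,-1,0]}}

```text
clock: 0.6
ee_pos: [0.2176, 0.3975, 0.3313]
orientation: [[-0.935, 0.356, 0.002], [0.356, 0.935, -0.001], [-0.002, 0.0, -1.0]]
wrist_force: [0.6, -0.8, 0.4]
gripper_width: 0.515
grasp_force: 0.0
```

Call:
{"op": "move_arm", "data": {"increments": [0,0,0,-0.2,-0.2,-0.2,0,0,0,0,-0.4,-0.4,-0.4,0,0,0,0,-0.6,-0.6,-0.4,0,0,0,0,-0.8,-0.8,-0.4,0,0,0,0,-1,-1,-0.4,0]}}

```text
clock: 1.1
ee_pos: [0.2738, 0.2694, 0.3711]
orientation: [[-0.935, 0.354, -0.0], [0.354, 0.935, -0.0], [0.0, -0.0, -1.0]]
wrist_force: [0.7, 0.1, -0.5]
gripper_width: 0.001
grasp_force: 0.0
```

Call:
{"op": "move_arm", "data": {"increments": [0,0,0,-0.3,-0.2,0,0,0,0,0,-0.5,-0.4,0,0,0,0,0,-0.7,-0.6,0,0,0,0,0,-0.85,-0.7,0,0,0,0,0,-0.95,-0.8,0,0]}}

```text
clock: 1.6
ee_pos: [0.3346, 0.1608, 0.371]
orientation: [[-0.935, 0.356, -0.0], [0.356, 0.935, -0.0], [0.0, -0.0, -1.0]]
wrist_force: [0.9, 0.4, 0.7]
gripper_width: 0.001
grasp_force: 0.0
```

Call:
{"op": "move_arm", "data": {"increments": [0,0,0,-0.2,-0.2,0,0,0,0,0,-0.4,-0.4,0,0,0,0,0,-0.6,-0.5,0,0,0,0,0,-0.8,-0.7,0,0,0,0,0,-0.95,-0.8,0,0]}}

```text
clock: 2.1
ee_pos: [0.3948, 0.0514, 0.3711]
orientation: [[-0.934, 0.357, -0.0], [0.357, 0.934, -0.001], [0.0, -0.001, -1.0]]
wrist_force: [0.4, 0.9, 0.4]
gripper_width: -0.004
grasp_force: 0.0
```

Call:
{"op": "move_arm", "data": {"increments": [0,0,0,-0.2,-0.2,0,0,0,0,0,-0.4,-0.4,0,0,0,0,0,-0.6,-0.5,0,0,0,0,0,-0.8,-0.7,0,0,0,0,0,-0.95,-0.8,0,0]}}

```text
clock: 2.6
ee_pos: [0.4551, -0.0569, 0.371]
orientation: [[-0.934, 0.356, -0.001], [0.356, 0.934, -0.001], [0.0, -0.001, -1.0]]
wrist_force: [0.1, 0.8, -0.1]
gripper_width: -0.002
grasp_force: 0.0
```

Call:
{"op": "move_arm", "data": {"increments": [0,0,0,-0.2,-0.2,0,0,0,0,0,-0.4,-0.4,0,0,0,0,0,-0.6,-0.5,0,0,0,0,0,-0.8,-0.7,0,0,0,0,0,-0.95,-0.8,0,0]}}

```text
clock: 3.1
ee_pos: [0.5156, -0.1651, 0.3706]
orientation: [[-0.934, 0.356, -0.002], [0.356, 0.934, -0.001], [0.001, -0.002, -1.0]]
wrist_force: [-0.3, -0.2, 0.5]
gripper_width: -0.0
grasp_force: 0.0
```

```bash
python3 - <<'E'
from rig import ctrl
o=ctrl.get_obs();print(o["joints"].round(1),o["ee_pos"])
E
```

```text
[-17.9  18.8  48.8  72.1 -14.   95.2  97.2] [ 0.51555195 -0.16511741  0.37055841]
```

```bash
cat >> h.py <<'E'
from scipy.spatial.transform import Rotation as Ro
n=np.array([.29,.957,0]);n/=np.linalg.norm(n);t=np.array([n[1],-n[0],0]);k=np.array([0,0,1.]);f=np.array([.5547,.007,.06])
def Rt(pitch,sgn=1): # tool z = n pitched down by pitch deg; tool y up
    a=np.radians(pitch);z=n*np.cos(a)-k*np.sin(a);y=sgn*(k*np.cos(a)+n*np.sin(a));return np.c_[np.cross(y,z),y,z]
def pt(d,s,h): return f-d*n+s*t+h*k  # d short of wall face, s along, h above slab
def inc(o,R,p):
    R0=o["orientation"];return np.r_[Ro.from_matrix(R0.T@R).as_rotvec()/np.pi,R0.T@(p-o["ee_pos"])/.1].round(3)
def dst(o):
    v=o["ee_pos"]-f;return (np.array([-v@n,v@t,v[2]])*1000).round(1),np.degrees(np.arcsin(-o["orientation"][2,2])).round(1)
E
python3 - <<'E'
from h import *
from rig import ctrl
o=ctrl.get_obs();print(dst(o),inc(o,Rt(80),o["ee_pos"]),inc(o,Rt(10),pt(.17,.012,.1)))
E
```

```text
(array([176.1,  12.4, 310.6]), np.float64(89.9)) [-0.056  0.002 -0.022  0.     0.     0.   ] [-0.445  0.015 -0.019  0.006  0.064  2.105]
```

Call:
{"op": "move_arm", "data": {"increments": [-0.04,0,0,0,0,0.1,0,-0.09,0,0,0,0,0.2,0,-0.13,0,-0.01,0,0,0.3,0,-0.18,0,-0.02,0,0,0.4,0,-0.22,0.01,-0.02,0,0,0.5,0]}}

```text
clock: 3.6
ee_pos: [0.5151, -0.1639, 0.3221]
orientation: [[-0.957, 0.226, 0.182], [0.291, 0.732, 0.616], [0.006, 0.642, -0.767]]
wrist_force: [0.9, 0.8, 0.1]
gripper_width: 0.004
grasp_force: 0.0
```

```bash
cat > s.py <<'E'
from h import *
from rig import ctrl
import sys
o=ctrl.get_obs();a=[float(x) for x in sys.argv[1:]]
print(o["joints"].round(1),dst(o),o["wrist_force"].round(1))
if a: print(inc(o,Rt(a[3]),pt(a[0]/1e3,a[1]/1e3,a[2]/1e3)))
E
python3 s.py 170 12 100 10
```

```text
[ 11.4  26.6  42.2  79.9 -49.8 104.5 125.1] (array([175.1,  11.7, 262.1]), np.float64(50.0)) [0.9 0.8 0.1]
[-2.220e-01 -1.000e-03 -2.000e-03 -1.300e-02 -1.002e+00  1.275e+00]
```

Call:
{"op": "move_arm", "data": {"increments": [-0.03,0,0,0,-0.1,0.1,0,-0.07,0,0,0,-0.2,0.2,0,-0.1,0,0,0,-0.3,0.3,0,-0.14,0,0,0,-0.4,0.4,0,-0.17,0,0,0,-0.5,0.5,0]}}

```text
clock: 4.1
ee_pos: [0.5128, -0.1699, 0.2489]
orientation: [[-0.957, 0.107, 0.271], [0.291, 0.317, 0.902], [0.011, 0.942, -0.335]]
wrist_force: [-0.2, 0.4, -0.2]
gripper_width: -0.002
grasp_force: 0.0
```

```bash
python3 s.py 165 12 50 10
```

```text
[ 30.6  43.   29.1  85.6 -66.1 114.8 141.8] (array([181.5,  11.2, 188.9]), np.float64(19.6)) [-0.2  0.4 -0.2]
[-0.053 -0.    -0.003 -0.022 -1.254  0.62 ]
```

Call:
{"op": "move_arm", "data": {"increments": [0,0,0,0,-0.2,0.07,0,0,0,0,0,-0.4,0.14,0,-0.01,0,0,0,-0.6,0.2,0,-0.01,0,0,0,-0.75,0.27,0,-0.02,0,0,0,-0.85,0.3,0]}}

```text
clock: 4.6
ee_pos: [0.5125, -0.1687, 0.1598]
orientation: [[-0.958, 0.088, 0.275], [0.288, 0.264, 0.921], [0.009, 0.961, -0.278]]
wrist_force: [0.1, 0.1, 0.4]
gripper_width: -0.002
grasp_force: 0.0
```

```bash
python3 s.py 160 12 6 16; python3 - <<'E'
from rig import read_camera
import cv2
cv2.imwrite("pics/s1.png",read_camera("scene")["frame"])
E
```

```text
[ 32.8  51.9  26.3  87.1 -66.9 112.3 150.6] (array([180.4,  10.6,  99.8]), np.float64(16.1)) [0.1 0.1 0.4]
[-0.001 -0.001 -0.002 -0.022 -0.845  0.456]
```

View pics/s1.png

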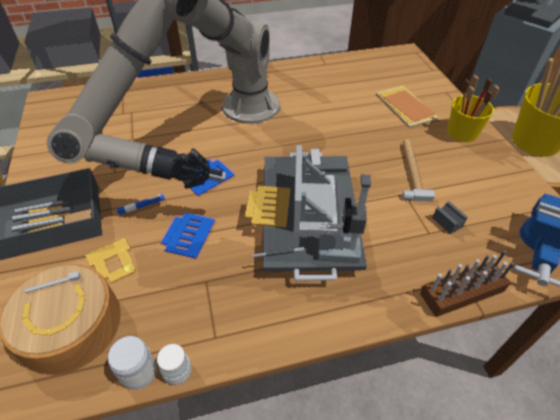

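Call:
{"op": "move_arm", "data": {"increments": [0,0,0,0,-0.2,0.1,0,0,0,0,0,-0.4,0.2,0,0,0,0,-0.01,-0.6,0.28,0,0,0,0,-0.02,-0.75,0.36,0,0,0,0,-0.02,-0.85,0.41,0]}}

```text
clock: 5.15
ee_pos: [0.5183, -0.1542, 0.0667]
orientation: [[-0.957, 0.088, 0.275], [0.288, 0.264, 0.92], [0.009, 0.96, -0.278]]
wrist_force: [0.4, -0.1, -0.3]
gripper_width: 0.004
grasp_force: 0.0
```

```bash
python3 s.py 112 12 5 16;python3 - <<'E'
from rig import read_camera
import cv2
cv2.imwrite("pics/s2.png",cv2.resize(read_camera("scene")["frame"][130:280,130:380],None,fx=3,fy=3))
E
```

```text
[ 32.4  59.9  24.5  87.5 -68.3 107.4 157.1] (array([164.8,  11.9,   6.7]), np.float64(16.2)) [ 0.4 -0.1 -0.3]
[-0.001 -0.001 -0.003 -0.002  0.13   0.512]
```

View pics/s2.png

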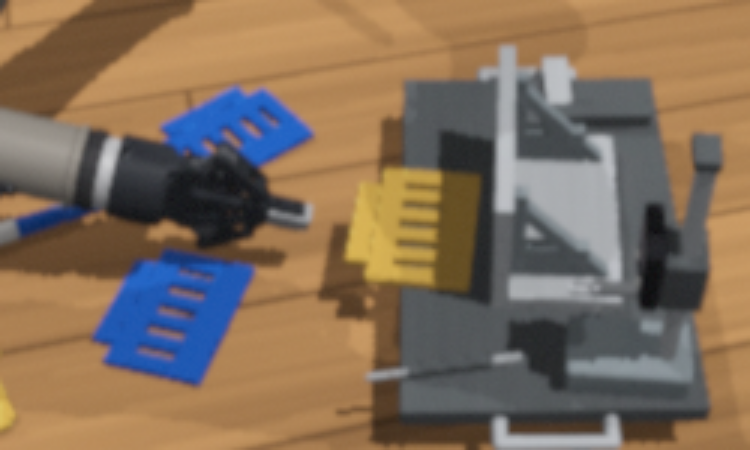

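Call:
{"op": "move_arm", "data": {"increments": [0,0,0,0,0.02,0.08,0,0,0,0,0,0.04,0.17,0,0,0,0,0,0.06,0.25,0,0,0,0,0,0.07,0.31,0,0,0,0,0,0.09,0.35,0]}}

```text
clock: 5.7
ee_pos: [0.5289, -0.1192, 0.0671]
orientation: [[-0.958, 0.087, 0.275], [0.288, 0.264, 0.92], [0.008, 0.961, -0.278]]
wrist_force: [-0.8, 1.8, -0.8]
gripper_width: 0.001
grasp_force: 0.0
```

Call:
{"op": "move_arm", "data": {"increments": [0,0,0,0,0,0.02,0,0,0,0,0,0.01,0.04,0,0,0,0,0,0.02,0.06,0,0,0,0,0,0.02,0.08,0,0,0,0,0,0.02,0.1,0]}}

```text
clock: 6.2
ee_pos: [0.5315, -0.1132, 0.0662]
orientation: [[-0.956, 0.088, 0.279], [0.293, 0.267, 0.918], [0.006, 0.96, -0.281]]
wrist_force: [-0.7, -6.0, 3.5]
gripper_width: -0.001
grasp_force: 3.7
```

```bash
python3 s.py 112 12 5 16
```

```text
[ 29.   58.1  23.6  91.7 -70.3 104.2 157.5] (array([121.8,  12.7,   6.2]), np.float64(16.3)) [-0.7 -6.   3.5]
[-0.002  0.    -0.002  0.007  0.016  0.097]
```

Call:
{"op": "move_arm", "data": {"increments": [0,0,0,0,0,0.01,0,0,0,0,0,0.02,0,0,0,0,0,0.01,0.03,0,0,0,0,0,0.01,0.04,0,0,0,0,0,0.01,0.05,0]}}

```text
schema error: expected a multiple of 7 numbers
```

```bash
python3 s.py 112 12 5 16;python3 - <<'E'
from h import *
from rig import read_camera
c=read_camera("top");P=cloud(c)
h=cv2.cvtColor(c["frame"],cv2.COLOR_BGR2HSV)
m=cv2.inRange(h,(15,150,50),(32,255,255));m[~((P[...,2]>.057)&(P[...,2]<.075))]=0
b=np.zeros_like(m);b[170:260,245:315]=255;m&=b
m=cv2.morphologyEx(m,cv2.MORPH_CLOSE,np.ones((7,7)))
cs,_=cv2.findContours(m,cv2.RETR_EXTERNAL,cv2.CHAIN_APPROX_NONE);q=max(cs,key=cv2.contourArea)
r=cv2.minAreaRect((ray(c,q[:,0],.068)[:,:2]*1000).astype(np.float32));print(r)
for p in [r[0]]+cv2.boxPoints(r).tolist(): p=np.r_[np.array(p)/1e3,.06]-f;print((p@n*1e3).round(1),(p@t*1e3).round(1))
E
```

```text
[ 29.   58.1  23.6  91.7 -70.3 104.2 157.5] (array([121.8,  12.7,   6.2]), np.float64(16.3)) [-0.7 -6.   3.5]
[-0.002  0.    -0.002  0.007  0.016  0.097]
((549.2233276367188, -61.39484405517578), (110.4679183959961, 134.71458435058594), 70.71195983886719)
-67.0 14.6
-119.4 -55.0
-125.1 79.5
-14.7 84.2
-9.0 -50.4
```

Call:
{"op": "move_arm", "data": {"increments": [0,0,0,0,0,0.03,0,0,0,0,0,0.05,0,0,0,0,0,0.01,0.06,0,0,0,0,0,0.01,0.07,0,0,0,0,0,0.02,0.08,0]}}

```text
schema error: expected a multiple of 7 numbers
```

```bash
cat > p.py <<'E'
from h import *
from rig import read_camera
c=read_camera("top");P=cloud(c)
h=cv2.cvtColor(c["frame"],cv2.COLOR_BGR2HSV)
m=cv2.inRange(h,(15,150,50),(32,255,255));m[~((P[...,2]>.057)&(P[...,2]<.075))]=0
b=np.zeros_like(m);b[170:260,245:315]=255;m&=b
m=cv2.morphologyEx(m,cv2.MORPH_CLOSE,np.ones((7,7)))
cs,_=cv2.findContours(m,cv2.RETR_EXTERNAL,cv2.CHAIN_APPROX_NONE);q=max(cs,key=cv2.contourArea)
r=cv2.minAreaRect((ray(c,q[:,0],.068)[:,:2]*1000).astype(np.float32));print(r)
for p in [r[0]]+cv2.boxPoints(r).tolist(): p=np.r_[np.array(p)/1e3,.06]-f;print((p@n*1e3).round(1),(p@t*1e3).round(1))
w=P[170:260,230:270].reshape(-1,3);w=w[abs(w[:,2]-.18)<.005];print("wall",cv2.minAreaRect((w[:,:2]*1000).astype(np.float32)))
E
python3 s.py 112 12 5 16; python3 p.py
```

```text
[ 29.   58.1  23.6  91.7 -70.3 104.2 157.5] (array([121.4,  12.6,   6.3]), np.float64(16.3)) [-1.  -6.1  3.6]
[-0.002  0.    -0.002  0.007  0.014  0.093]
((549.8614501953125, -60.78863525390625), (110.59379577636719, 135.48614501953125), 70.71475219726562)
-66.3 15.0
-118.7 -55.0
-124.4 80.4
-13.9 85.1
-8.2 -50.3
wall ((557.9303588867188, 18.07595443725586), (24.89137840270996, 200.099609375), 73.13534545898438)
```

Call:
{"op": "move_arm", "data": {"increments": [0,0,0,0,0,0.03,0,0,0,0,0,0,0.05,0,0,0,0,0,0.01,0.06,0,0,0,0,0,0.01,0.07,0,0,0,0,0,0.02,0.08,0]}}

```text
clock: 6.8
ee_pos: [0.534, -0.1059, 0.0668]
orientation: [[-0.956, 0.087, 0.28], [0.293, 0.266, 0.918], [0.005, 0.96, -0.28]]
wrist_force: [-2.8, -7.7, 6.7]
gripper_width: -0.002
grasp_force: 4.9
```

```bash
python3 s.py 112 12 5 16; python3 p.py
```

```text
[ 28.4  57.8  23.4  92.4 -70.8 103.7 157.6] (array([114. ,  12.9,   6.8]), np.float64(16.2)) [-2.8 -7.7  6.7]
[-0.001  0.001 -0.002  0.009 -0.012  0.025]
((551.4951782226562, -53.911834716796875), (110.62916564941406, 134.82974243164062), 71.35375213623047)
-59.2 14.6
-112.4 -54.5
-116.6 80.3
-6.0 83.7
-1.8 -51.1
wall ((557.8073120117188, 18.416425704956055), (25.51017189025879, 199.30841064453125), 73.06914520263672)
```

Call:
{"op": "move_arm", "data": {"increments": [0,0,0,0,0.01,0.01,0,0,0,0,0,0.02,0.02,0,0,0,0,0,0.02,0.03,0,0,0,0,0,0.03,0.04,0,0,0,0,0,0.03,0.05,0]}}

```text
clock: 7.35
ee_pos: [0.5358, -0.1034, 0.0669]
orientation: [[-0.955, 0.089, 0.283], [0.297, 0.271, 0.916], [0.004, 0.958, -0.285]]
wrist_force: [-3.2, -16.0, 6.1]
gripper_width: 0.002
grasp_force: 8.4
```

```bash
python3 s.py 108 12 5 16; python3 p.py
```

```text
[ 28.   57.4  23.5  92.8 -71.  103.2 157.5] (array([111.1,  14. ,   6.9]), np.float64(16.6)) [ -3.2 -16.    6.1]
[-0.003  0.002 -0.002  0.02  -0.01   0.035]
((552.65478515625, -51.80683898925781), (109.69292449951172, 134.78504943847656), 72.07569122314453)
-56.9 15.1
-110.5 -53.3
-113.0 81.5
-3.3 83.5
-0.8 -51.3
wall ((557.4857788085938, 16.714187622070312), (21.9523983001709, 199.66656494140625), 73.36885833740234)
```

Call:
{"op": "move_arm", "data": {"increments": [0,0,0,0,-0.02,-0.06,0,0,0,0,0,-0.05,-0.15,0,0,0,0,0,-0.07,-0.22,0.2,0,0,0,0,-0.07,-0.27,0.5,0,0,0,0,-0.07,-0.27,0.5]}}

```text
clock: 7.9
ee_pos: [0.5273, -0.1247, 0.0675]
orientation: [[-0.957, 0.088, 0.276], [0.29, 0.265, 0.92], [0.008, 0.96, -0.279]]
wrist_force: [0.7, -0.6, -0.1]
gripper_width: 0.491
grasp_force: 0.0
```

```bash
python3 s.py 81 13 5 16; python3 p.py;python3 - <<'E'
from h import *
c=dict(np.load("top0.npz"));P=cloud(c)
w=P[170:260,230:270].reshape(-1,3);w=w[abs(w[:,2]-.18)<.005];print("wall0",cv2.minAreaRect((w[:,:2]*1000).astype(np.float32)))
E
```

```text
[ 30.   58.5  23.8  90.5 -69.6 105.2 157.3] (array([134. ,  11.9,   7.5]), np.float64(16.2)) [ 0.7 -0.6 -0.1]
[-0.001 -0.001 -0.002 -0.011  0.123  0.516]
((552.7156372070312, -51.6236572265625), (110.0478286743164, 134.7899932861328), 72.1139144897461)
-56.7 15.1
-110.5 -53.3
-112.9 81.5
-2.9 83.5
-0.5 -51.3
wall ((557.5620727539062, 17.67859649658203), (24.141658782958984, 199.32301330566406), 72.96440887451172)
wall0 ((558.1529541015625, 18.359539031982422), (25.379976272583008, 199.96231079101562), 73.1476058959961)
```

Call:
{"op": "move_arm", "data": {"increments": [0,0,0,0,0.02,0.1,0.5,0,0,0,0,0.05,0.22,0.5,0,0,0,-0.01,0.07,0.34,0.5,0,0,0,-0.01,0.1,0.44,0.5,0,0,0,-0.01,0.12,0.5,0.5]}}

```text
clock: 8.45
ee_pos: [0.5436, -0.0726, 0.0657]
orientation: [[-0.958, 0.087, 0.274], [0.287, 0.263, 0.921], [0.008, 0.961, -0.277]]
wrist_force: [0.7, -0.6, -0.8]
gripper_width: 0.498
grasp_force: 0.0
```

```bash
python3 s.py 81 13 5 16;python3 - <<'E'
from rig import read_camera
import cv2
cv2.imwrite("pics/s3.png",cv2.resize(read_camera("scene")["frame"][150:260,180:340],None,fx=5,fy=5,interpolation=cv2.INTER_CUBIC))
E
```

```text
[ 25.8  56.9  22.3  94.8 -72.3 101.5 157.5] (array([79.5, 12.4,  5.7]), np.float64(16.1)) [ 0.7 -0.6 -0.8]
[-0.    -0.002 -0.002 -0.006 -0.011 -0.013]
```

View pics/s3.png

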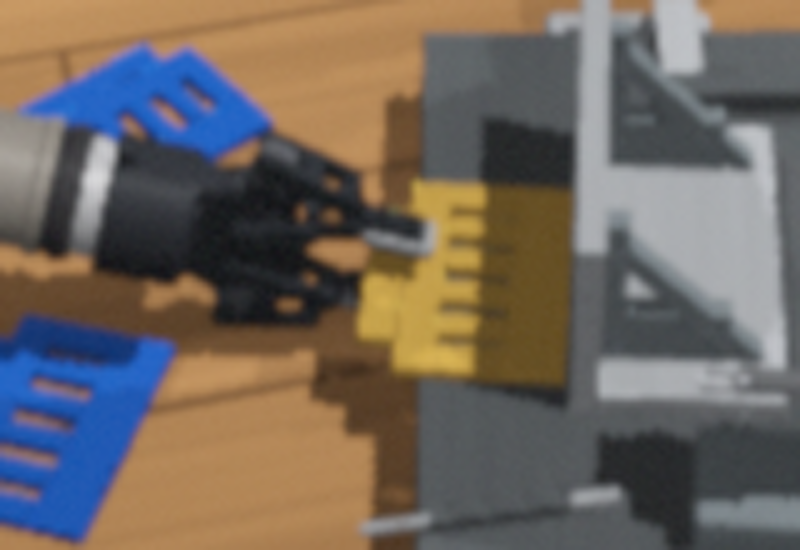

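```bash
cat > w.py <<'E'
from h import *
from rig import ctrl
import sys
# args: tip d, tip h, pitch
td,th,ph=map(float,sys.argv[1:4]);o=ctrl.get_obs();a=np.radians(ph)
d=td-(5*np.cos(a)+21*np.sin(a));hh=th-5*np.sin(a)+21*np.cos(a)
D,p=dst(o);b=np.radians(p);print(o["joints"].round(1),"tcp",D,"pitch",p,"tip",(D[0]+5*np.cos(b)+21*np.sin(b)).round(1),(D[2]+5*np.sin(b)-21*np.cos(b)).round(1),"F",(o["wrist_force"]@np.c_[n,t,k]).round(1))
print(inc(o,Rt(ph),pt(d/1e3,.0125,hh/1e3)))
E
python3 w.py 89 6 16; python3 w.py 87 24 16
```

```text
[ 25.8  56.9  22.3  94.8 -72.3 101.5 157.5] tcp [78.8 12.3  5.9] pitch 16.0 tip 89.4 -12.9 F [ 1.5 -0.4 -1. ]
[-0.    -0.002 -0.002 -0.     0.183 -0.048]
[ 25.8  56.9  22.3  94.8 -72.3 101.5 157.5] tcp [78.8 12.3  5.9] pitch 16.0 tip 89.4 -12.9 F [ 1.5 -0.4 -1. ]
[-0.    -0.002 -0.002  0.001  0.361 -0.078]
```

Call:
{"op": "move_arm", "data": {"increments": [0,0,0,0,0.04,-0.01,0.5,0,0,0,0,0.08,-0.02,0.5,0,0,0,0,0.12,-0.03,0.5,0,0,0,0,0.15,-0.04,0.5,0,0,0,0,0.18,-0.05,0.5]}}

```text
clock: 9.0
ee_pos: [0.5435, -0.0755, 0.0837]
orientation: [[-0.957, 0.089, 0.276], [0.29, 0.265, 0.919], [0.008, 0.96, -0.28]]
wrist_force: [1.1, 1.0, -2.9]
gripper_width: 0.502
grasp_force: 1.3
```

```bash
python3 w.py 87 24 16
```

```text
[ 25.8  55.   22.8  95.1 -71.9 102.1 156.1] tcp [82.2 13.2 23.7] pitch 16.2 tip 92.9 4.9 F [ 1.2  0.7 -2.9]
[-0.001 -0.001 -0.002  0.008  0.199  0.002]
```

Call:
{"op": "move_arm", "data": {"increments": [0,0,0,0,0.04,0,0.5,0,0,0,0,0.08,0,0.5,0,0,0,0,0.12,0,0.5,0,0,0,0,0.16,0,0.5,0,0,0,0,0.2,0,0.5]}}

```text
clock: 9.5
ee_pos: [0.5452, -0.0696, 0.1036]
orientation: [[-0.957, 0.088, 0.276], [0.289, 0.264, 0.92], [0.008, 0.96, -0.279]]
wrist_force: [1.1, -3.9, -2.8]
gripper_width: 0.499
grasp_force: 1.6
```

```bash
python3 w.py 76 50 12
```

```text
[ 25.1  52.8  23.   95.8 -71.9 102.4 154.6] tcp [76.1 13.2 43.6] pitch 16.2 tip 86.8 24.8 F [-3.4  2.2 -2.8]
[-0.023 -0.001 -0.002  0.009  0.275  0.018]
```

Call:
{"op": "move_arm", "data": {"increments": [0,0,0,0,0.06,0,0.5,-0.01,0,0,0,0.12,0,0.5,-0.01,0,0,0,0.17,0.01,0.5,-0.02,0,0,0,0.23,0.01,0.5,-0.02,0,0,0,0.28,0.02,0.5]}}

```text
clock: 10.0
ee_pos: [0.548, -0.0602, 0.1293]
orientation: [[-0.957, 0.072, 0.281], [0.29, 0.204, 0.935], [0.01, 0.976, -0.216]]
wrist_force: [0.6, -2.0, -3.0]
gripper_width: 0.501
grasp_force: 1.6
```

```bash
python3 w.py 56 70 8;python3 - <<'E'
from rig import read_camera
import cv2
cv2.imwrite("pics/s4.png",cv2.resize(read_camera("scene")["frame"][120:260,180:360],None,fx=4,fy=4,interpolation=cv2.INTER_CUBIC))
E
```

```text
[ 25.6  52.1  21.6  96.1 -73.2 104.7 153.6] tcp [66.2 13.1 69.3] pitch 12.5 tip 75.6 49.9 F [-1.8  1.2 -3. ]
[-0.025 -0.001 -0.003  0.008  0.242  0.132]
```

View pics/s4.png

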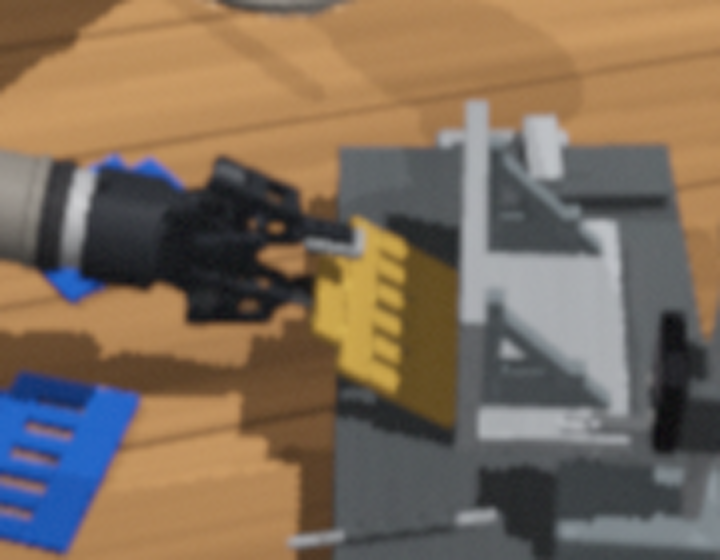

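The panel is at about 35°, with its foot at the wall base around (455,440) and the lower finger under the crown at (310,295).

Call:
{"op": "move_arm", "data": {"increments": [0,0,0,0,0.06,0.02,0.5,-0.01,0,0,0,0.11,0.04,0.5,-0.02,0,0,0,0.16,0.07,0.5,-0.02,0,0,0,0.2,0.1,0.5,-0.025,0,0,0,0.24,0.13,0.5]}}

```text
clock: 10.55
ee_pos: [0.5536, -0.0427, 0.1506]
orientation: [[-0.957, 0.048, 0.285], [0.289, 0.131, 0.948], [0.008, 0.99, -0.139]]
wrist_force: [0.4, -1.2, -1.7]
gripper_width: 0.499
grasp_force: 1.1
```

```bash
python3 w.py 37 81 5
```

```text
[ 25.7  52.1  19.6  96.9 -75.3 106.6 153.4] tcp [47.9 13.4 90.6] pitch 8.0 tip 55.8 70.5 F [-1.   0.7 -1.7]
[-0.017 -0.001 -0.002  0.009  0.132  0.16 ]
```

Call:
{"op": "move_arm", "data": {"increments": [0,0,0,0,0.03,0.03,0.5,0,0,0,0,0.06,0.06,0.5,-0.01,0,0,0,0.09,0.09,0.5,-0.01,0,0,0,0.11,0.12,0.5,-0.01,0,0,0,0.13,0.16,0.5]}}

```text
clock: 11.05
ee_pos: [0.5588, -0.0261, 0.161]
orientation: [[-0.957, 0.039, 0.287], [0.289, 0.101, 0.952], [0.008, 0.994, -0.108]]
wrist_force: [-0.3, -0.6, 0.0]
gripper_width: 0.5
grasp_force: 0.6
```

```bash
python3 w.py 24 85 5
```

```text
[ 25.   51.6  18.3  97.9 -76.7 106.6 153.1] tcp [ 30.5  13.5 101. ] pitch 6.2 tip 37.7 80.7 F [-0.6 -0.1  0. ]
[-0.007 -0.001 -0.003  0.011  0.059  0.128]
```

Call:
{"op": "move_arm", "data": {"increments": [0,0,0,0,0.01,0.02,0.5,0,0,0,0,0.03,0.05,0.5,0,0,0,0,0.04,0.08,0.5,0,0,0,0,0.05,0.1,0.5,0,0,0,0,0.06,0.13,0.5]}}

```text
clock: 11.55
ee_pos: [0.5627, -0.0131, 0.1655]
orientation: [[-0.957, 0.039, 0.286], [0.289, 0.102, 0.952], [0.008, 0.994, -0.109]]
wrist_force: [-0.6, -0.4, -0.1]
gripper_width: 0.499
grasp_force: 0.3
```

```bash
python3 w.py 14 86 6;python3 - <<'E'
from rig import read_camera
import cv2
cv2.imwrite("pics/s5.png",cv2.resize(read_camera("scene")["frame"][120:260,200:380],None,fx=4,fy=4,interpolation=cv2.INTER_CUBIC))
E
```

```text
[ 24.   50.6  17.8  98.8 -77.4 105.5 152.6] tcp [ 16.9  13.5 105.5] pitch 6.3 tip 24.2 85.2 F [-0.5 -0.4 -0.1]
[-0.001 -0.001 -0.003  0.01   0.02   0.099]
```

View pics/s5.png

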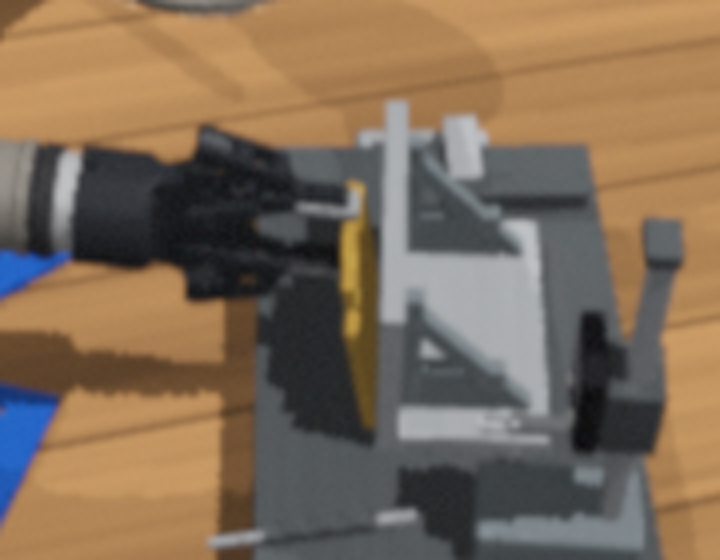

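The panel is nearly upright, with its crown at about (350,250) and the wall at (392,200). I'll ease it over slowly now.

Call:
{"op": "move_arm", "data": {"increments": [0,0,0,0,0,0.02,0.5,0,0,0,0,0.01,0.04,0.5,0,0,0,0,0.01,0.06,0.5,0,0,0,0,0.02,0.08,0.5,0,0,0,0,0.02,0.09,0.5]}}

```text
clock: 12.1
ee_pos: [0.5654, -0.0042, 0.1665]
orientation: [[-0.957, 0.039, 0.286], [0.289, 0.102, 0.952], [0.008, 0.994, -0.109]]
wrist_force: [0.2, 0.6, 0.1]
gripper_width: 0.504
grasp_force: 0.0
```

Call:
{"op": "move_arm", "data": {"increments": [0,0,0,0,0,0.01,0.5,0,0,0,0,0,0.02,0.5,0,0,0,0,0,0.03,0.5,0,0,0,0,0,0.04,0.5,0,0,0,0,0.01,0.05,0.5]}}

```text
clock: 12.6
ee_pos: [0.5667, -0.0005, 0.1659]
orientation: [[-0.957, 0.041, 0.287], [0.29, 0.104, 0.951], [0.009, 0.994, -0.111]]
wrist_force: [-1.1, -4.9, -2.1]
gripper_width: 0.499
grasp_force: 2.3
```

```bash
python3 w.py 8 86 6
```

```text
[ 23.2  50.1  17.1  99.7 -78.1 104.2 152.4] tcp [  3.7  13.6 105.9] pitch 6.4 tip 11.0 85.6 F [-5.   0.4 -2.1]
[-0.002 -0.    -0.003  0.011  0.008  0.028]
```

Call:
{"op": "move_arm", "data": {"increments": [0,0,0,0,0,0.01,0.5,0,0,0,0,0,0.02,0.5,0,0,0,0,0,0.03,0.5,0,0,0,0,0,0.03,0.5,0,0,0,0,0,0.03,0.5]}}

```text
clock: 13.1
ee_pos: [0.5668, -0.0003, 0.1657]
orientation: [[-0.956, 0.042, 0.29], [0.292, 0.106, 0.95], [0.009, 0.994, -0.113]]
wrist_force: [-6.4, -10.5, 0.3]
gripper_width: 0.498
grasp_force: 5.6
```

```bash
python3 w.py 8 86 6; python3 - <<'E'
from h import *
from rig import read_camera
for nm in("top","scene"):
    c=read_camera(nm);np.savez(nm+"1.npz",**c);P=cloud(c);m=cv2.inRange(cv2.cvtColor(c["frame"],cv2.COLOR_BGR2HSV),(15,150,40),(32,255,255))>0
    V=P-f;q=m&(abs(V@t-.013)<.09)&(abs(V@n+.02)<.05)&(V[...,2]>-.002)&(V[...,2]<.125)
    w=V[q];print(nm,len(w))
    for a in range(0,120,20):
        z=w[(w[:,2]>a/1e3)&(w[:,2]<a/1e3+.02)]
        if len(z)>3:print(a,len(z),"n",np.percentile(z@n*1e3,[5,50,95]).round(1),"t",(z@t*1e3).min().round(0),(z@t*1e3).max().round(0))
E
```

```text
[ 23.2  50.   17.1  99.8 -78.1 104.1 152.4] tcp [  3.5  13.7 105.7] pitch 6.5 tip 10.8 85.4 F [-11.9  -3.1   0.3]
[-0.003  0.001 -0.003  0.012  0.009  0.026]
top 144
20 5 n [-8.1 -7.9 -7.3] t -34.0 65.0
40 5 n [-8.8 -8.7 -8. ] t -42.0 79.0
60 9 n [-8.8 -8.7 -8.5] t -48.0 52.0
80 51 n [-8.8 -6.  -2. ] t -49.0 82.0
100 74 n [-8.5 -5.5 -2.6] t -32.0 63.0
scene 61
0 4 n [-4.3 -4.2 -4. ] t 81.0 86.0
20 4 n [-4.7 -4.6 -4.4] t 82.0 86.0
40 4 n [-5.2 -5.  -4.8] t 82.0 84.0
60 8 n [-5.7 -5.4 -3.1] t 82.0 86.0
80 16 n [-7.6 -6.1 -3.5] t 4.0 85.0
100 25 n [-7.3 -5.4 -4.5] t 12.0 66.0
```

Call:
{"op": "move_arm", "data": {"increments": [0,0,0,0,0,-0.03,0.5,0,0,0,0,-0.01,-0.08,0.5,0,0,0,0,-0.03,-0.2,0.5,0,0,0,0,-0.05,-0.4,0.5,0,0,0,0,-0.06,-0.55,0.5]}}

```text
clock: 13.7
ee_pos: [0.5513, -0.0521, 0.1662]
orientation: [[-0.957, 0.04, 0.288], [0.29, 0.103, 0.951], [0.008, 0.994, -0.11]]
wrist_force: [0.1, -0.4, 0.5]
gripper_width: 0.502
grasp_force: 0.0
```

```bash
python3 s.py 45 15 54 7; python3 - <<'E'
from h import *
from rig import read_camera
c=read_camera("scene");cv2.imwrite("pics/s6.png",cv2.resize(c["frame"][120:260,200:380],None,fx=4,fy=4,interpolation=cv2.INTER_CUBIC))
E
```

```text
[ 27.4  51.7  18.6  96.2 -75.  108.2 152.4] (array([ 57.5,  13.8, 106.2]), np.float64(6.3)) [ 0.1 -0.4  0.5]
[ 0.004 -0.    -0.003 -0.016 -0.505  0.182]
```

View pics/s6.png

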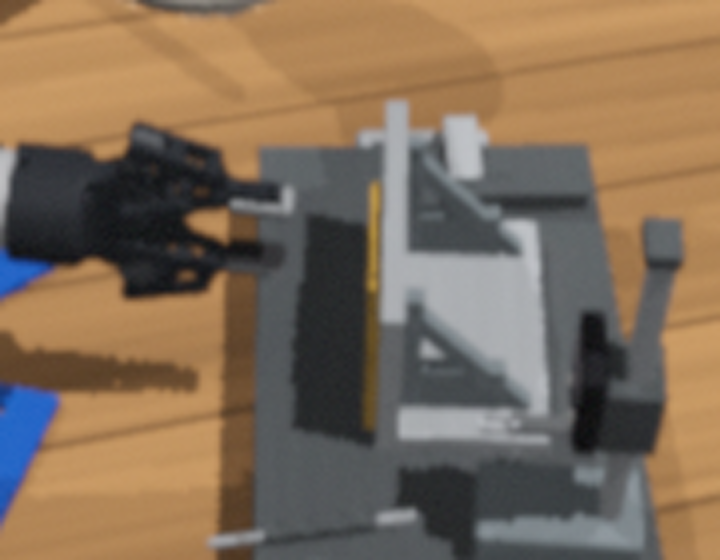

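The panel stands upright against the wall at about x=372. I'll press once more at mid-height with the fingers shut, to make sure the foot is seated.

Call:
{"op": "move_arm", "data": {"increments": [0,0,0,0,-0.1,0,0.3,0,0,0,-0.03,-0.2,0,0,0,0,0,-0.06,-0.3,0,0,0,0,0,-0.09,-0.4,0,0,0,0,0,-0.12,-0.53,0,0]}}

```text
clock: 14.25
ee_pos: [0.5614, -0.0582, 0.1128]
orientation: [[-0.958, 0.039, 0.286], [0.288, 0.102, 0.952], [0.008, 0.994, -0.108]]
wrist_force: [0.8, 0.3, 0.5]
gripper_width: 0.001
grasp_force: 0.0
```

```bash
python3 s.py 14 25 52 7
```

```text
[ 28.   58.   17.7  92.9 -75.6 107.2 155.2] (array([60.4, 25.4, 52.8]), np.float64(6.2)) [0.8 0.3 0.5]
[ 0.004 -0.001 -0.002  0.003  0.042  0.462]
```

Call:
{"op": "move_arm", "data": {"increments": [0,0,0,0,0.01,0.1,0,0,0,0,0,0.02,0.22,0,0,0,0,0,0.03,0.33,0,0,0,0,0,0.04,0.42,0,0,0,0,0,0.05,0.46,0]}}

```text
clock: 14.75
ee_pos: [0.5747, -0.0123, 0.1146]
orientation: [[-0.958, 0.038, 0.285], [0.287, 0.101, 0.953], [0.007, 0.994, -0.108]]
wrist_force: [-0.8, 0.1, 0.3]
gripper_width: -0.001
grasp_force: 0.0
```

Call:
{"op": "move_arm", "data": {"increments": [0,0,0,0,0,0.01,0,0,0,0,0,0,0.02,0,0,0,0,0,0,0.03,0,0,0,0,0,0,0.04,0,0,0,0,0,0.01,0.05,0]}}

```text
clock: 15.25
ee_pos: [0.5759, -0.0099, 0.1139]
orientation: [[-0.957, 0.04, 0.287], [0.29, 0.102, 0.952], [0.008, 0.994, -0.109]]
wrist_force: [0.2, -0.5, 0.5]
gripper_width: -0.0
grasp_force: 0.0
```

```bash
python3 s.py 8 25 52 7
```

```text
[ 24.7  56.3  15.4  96.3 -78.1 103.1 155.3] (array([10. , 25.2, 53.9]), np.float64(6.3)) [ 0.2 -0.5  0.5]
[ 0.004 -0.    -0.003  0.002 -0.016  0.022]
```

Call:
{"op": "move_arm", "data": {"increments": [0,0,0,0,0,0.01,0,0,0,0,0,0,0.02,0,0,0,0,0,0,0.03,0,0,0,0,0,0,0.04,0,0,0,0,0,0,0.04,0]}}

```text
clock: 15.75
ee_pos: [0.5765, -0.0085, 0.114]
orientation: [[-0.957, 0.04, 0.289], [0.292, 0.103, 0.951], [0.008, 0.994, -0.111]]
wrist_force: [-5.0, -7.2, 4.0]
gripper_width: 0.003
grasp_force: 4.6
```

```bash
python3 s.py 8 25 52 7
```

```text
[ 24.6  56.2  15.4  96.5 -78.2 102.9 155.3] (array([ 8.5, 25.3, 54. ]), np.float64(6.3)) [-5.  -7.2  4. ]
[ 0.004  0.    -0.003  0.003 -0.019  0.007]
```

Call:
{"op": "move_arm", "data": {"increments": [0,0,0,0,0,0.01,0,0,0,0,0,0,0.015,0,0,0,0,0,0,0.015,0,0,0,0,0,0,0.015,0,0,0,0,0,0,0.015,0]}}

```text
clock: 16.25
ee_pos: [0.5765, -0.0084, 0.1139]
orientation: [[-0.956, 0.04, 0.29], [0.293, 0.104, 0.951], [0.008, 0.994, -0.111]]
wrist_force: [-6.4, -11.7, 3.9]
gripper_width: 0.002
grasp_force: 6.7
```

Call:
{"op": "move_arm", "data": {"increments": [0,0,0,0,0,-0.03,0,0,0,0,0,-0.01,-0.08,0,0,0,0,0,-0.02,-0.2,0,0,0,0,0,-0.05,-0.4,0,0,0,0,0,-0.07,-0.65,0]}}

```text
clock: 16.75
ee_pos: [0.5581, -0.0675, 0.1135]
orientation: [[-0.958, 0.039, 0.285], [0.288, 0.102, 0.952], [0.009, 0.994, -0.109]]
wrist_force: [0.3, -0.0, -0.4]
gripper_width: -0.007
grasp_force: 0.0
```

Call:
{"op": "move_arm", "data": {"increments": [0,0,0,0,0,-0.15,0,0,0,0,0,0,-0.3,0,0,0,0,0,0,-0.45,0,0,0,0,0,0,-0.45,0,0,0,0,0,0,-0.45,0]}}

```text
clock: 17.25
ee_pos: [0.5458, -0.1097, 0.1186]
orientation: [[-0.957, 0.039, 0.287], [0.289, 0.102, 0.952], [0.008, 0.994, -0.109]]
wrist_force: [-0.4, -0.4, -0.3]
gripper_width: -0.005
grasp_force: 0.0
```

```bash
python3 s.py; python3 - <<'E'
from h import *
from rig import read_camera
c=read_camera("top");P=cloud(c);m=cv2.inRange(cv2.cvtColor(c["frame"],cv2.COLOR_BGR2HSV),(15,150,40),(32,255,255))>0
V=P-f;q=m&(abs(V@t-.013)<.09)&(abs(V@n+.02)<.05)&(V[...,2]>-.002)&(V[...,2]<.125);w=V[q]
for a in range(0,120,20):
    z=w[(w[:,2]>a/1e3)&(w[:,2]<a/1e3+.02)]
    if len(z)>3:print(a,len(z),"n",np.percentile(z@n*1e3,[5,50,95]).round(1),"t",(z@t*1e3).min().round(0),(z@t*1e3).max().round(0))
w=P[170:260,230:270].reshape(-1,3);w=w[abs(w[:,2]-.18)<.005];print("wall",cv2.minAreaRect((w[:,:2]*1000).astype(np.float32)))
a=cv2.resize(read_camera("scene")["frame"][130:270,220:350],None,fx=4,fy=4,interpolation=cv2.INTER_CUBIC)
b=cv2.resize(c["frame"][150:290,210:275],None,fx=4,fy=4,interpolation=cv2.INTER_CUBIC);cv2.imwrite("pics/s7.png",np.hstack([a,b]))
E
```

```text
[ 32.7  59.   18.1  88.7 -72.5 110.4 154. ] (array([114.3,  25.3,  58.6]), np.float64(6.2)) [-0.4 -0.4 -0.3]
20 6 n [-8.1 -7.8 -7.4] t -31.0 64.0
40 8 n [-8.8 -8.7 -8.1] t -42.0 80.0
60 12 n [-8.8 -8.6 -8.5] t -40.0 71.0
80 54 n [-8.8 -6.8 -2.2] t -49.0 81.0
100 104 n [-8.6 -5.6 -2.6] t -32.0 63.0
wall ((555.3932495117188, 10.000312805175781), (20.890810012817383, 199.6049041748047), 73.36925506591797)
```

View pics/s7.png

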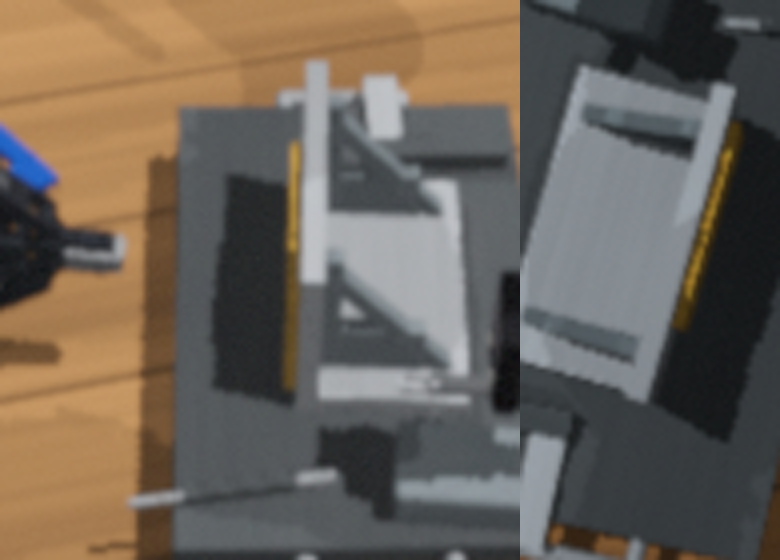

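The panel stands flush and parallel against the angle plate, showing as a brass strip beside the wall from (735,125) to (680,325) in the top crop. The plate is unmoved and the gripper is clear, so I'm handing in.

```bash
python3 -c "
from rig import ctrl
print(ctrl.close_job())"
```

```text
the job is handed in; nothing more can be done
None
```

The panel now stands by itself on its foot, flat against the angle plate; I pressed it home with 12 to 14 N, the plate did not measurably move, and I handed the job in with the gripper clear at about 17 s (force peaked at about 17 N while I slid the panel up to the plate).

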